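# Move the drain basket from the soaking hook to the drip hook

## Task

Lift the wire basket with its glass fermenting weights off the fork-shaped hook of the white soaking stand and, without setting it down and keeping it level, hang it on the fork of the green drip stand (aluminium tray). Slide it along the prongs, square to them, until it meets the red sprung bumper, press it home so that the bumper gives by a few millimetres but is not squashed to its end, hold that for a moment, and let go so that it hangs there at rest touching or almost touching the bumper. Do not jam it against the stand, and leave everything else on the table alone.

Things in the scene. Friction and masses are not known exactly. Their poses are not given: they have to be found in the camera images.
- basket: Steel wire basket 130 (x) x 110 (y) x 55 mm with a rigid hanger above its middle; 0.45 to 0.8 kg with its contents. Hangs on the soaking stand at the start, its x axis within 0.05 rad of that stand's. Origin under the middle of its floor, z up; 50 mm above the table when hung. Same shape turned half round.
- basket_bar (a point): Middle of the underside of the hanger's flat steel crossbar, 150 mm above the basket's origin; axes as the basket's. The bar measures 16 (x) x 64 (y) x 8 mm and lies across the two prongs when hung; the 12 mm round stem below it (45 mm long) passes between them.
- basket_grip (a point): Point to grip: on the blue tab above the crossbar, 48 mm above the crossbar's underside, 20 mm below the tab's top. The tab is 16 mm thick in x, 30 mm wide in y and reaches from 8 to 68 mm above the crossbar's underside; axes as the basket's. Pinch across its 16 mm thickness from above.
- soak_stand: White stand with a white tray, fixed; the basket hangs on it at the start, crossbar at x = -3 to 28 mm of this frame. Origin on the table under the fork, z up, x from the tips (robot side) to the upright post (x = 109 to 125 mm, up to the prongs). Tray x = -70 to 130, y = -70 to 70 mm, 19 mm high.
- soak_fork (a point): Soaking stand. Point midway between the two level prongs, at their upper face, 200 mm above the table; axes as the stand's. Prongs run along x from free tips at x = -60 mm to the post, each 12 mm wide, 8 mm thick, centred at y = -19 and +19 mm (26 mm clear between them). The last 8 mm of each tip is turned up 8 mm. Hangers go in or out along x through the open tips, lifted over the upturns.
- drip_stand: Green painted stand with an aluminium tray, fixed, of the same shape, sizes and axes as the soaking stand; the basket must go here. A yellow stop block, 13 mm high, is clamped on its prongs and carries the red bumper on its tip side. Where the block stands differs each time and is not measured: find it by touch or sight.
- drip_fork (a point): Drip stand. Point midway between the two level prongs, at their upper face, 200 mm above the table; axes as the stand's. Prongs run along x from free tips at x = -60 mm to the post, each 12 mm wide, 8 mm thick, centred at y = -19 and +19 mm (26 mm clear between them). The last 8 mm of each tip is turned up 8 mm. Hangers go in or out along x through the open tips, lifted over the upturns.
- drip_tip (a point): Drip stand: point midway between the prong tips, upper face, 60 mm tipwards of point drip_fork. The red bumper pad (46 mm wide in y, 1 to 12 mm above the prongs' upper face) has its front face anywhere from 66 to 106 mm behind this point along x. It yields along +x by up to 10 mm, sprung 1.5 N/mm (3 N at 2 mm, 15 N at its end); the block does not move.
- weight_a: green glass disc 54 mm across, 16 mm thick, lying loose in the basket; origin under its middle
- weight_b: the same, second disc
- jar: bystander: closed glass jar, 60 mm across, 85 mm tall, standing between the two stands; origin under its middle
- phone: bystander: black phone 75 x 150 x 9 mm lying on the table nearer the robot; origin under its middle
- jug: bystander: clear measuring jug, 110 mm across, 130 mm tall, left side of the table; origin under its middle
- seasoning: bystander: amber seasoning bottle, 48 mm across, 95 mm tall, left side; origin under its middle
- pencil_case: bystander: orange pencil case 60 x 180 x 40 mm, right side; origin under its middle
- spoon: bystander: wooden spoon lying on the right side of the table
- bowl: bystander: white bowl, 120 mm across, 50 mm tall, left side near the robot; origin under its middle
Mind the look-alikes: they are no part of the job. What is shaped like the basket but purple is not meant.

How it is judged:
By the outcome, as a careful person would: the job done as asked, in the order asked, and still so for the second after the job is handed in, with the robot touching nothing.
It also fails if it takes over 72 s, if anything falls off the work surface, if the arm or the gripper's body presses on something with over 40 N, if the wrist force passes 120 N, or if a joint passes its speed limit or range.

## Robot

A 7-joint arm with a two-finger parallel gripper is mounted at the origin on the work surface. World frame = base frame: x ahead of the robot, y to its left, z up, the work surface at z = 0. Lengths are in m, angles in rad, forces in N, time in s.
With the tool pointing down it reaches from about 0.35 to 0.9 m from the base axis. Payload 8.1 kg.
Tool frame: the origin (TCP) lies where the fingers leave the gripper's body, on its centre line; the fingertips stand 66 mm ahead of it and the grasp point (between the pads) lies 47 mm ahead of it (arm.tip_reach is the distance from the TCP to the fingertips, in m); z points along the fingers, y is the direction in which the jaws open and shut (so a half turn about z gives the same grasp; the last joint's range is limited). The gripper opens to 92 mm and grips with 3 to 60 N. Pads are 19 mm wide; open, the fingers measure 130 mm over their backs; the gripper's body (75 mm by 190 mm) begins 47 mm behind the grasp point.
Start: joints at [1.061, 0.434, 0.025, 1.573, -0.012, 1.134, -0.075], TCP at [0.247, -0.574, 0.292] pointing down, gripper open.
Joint ranges: [-2.62, 2.62], [-0.44, 2.09], [-1.27, 1.32], [0.08, 2.57], [-1.32, 4.46], [0.12, 2], [-2.74, 2.74]. Speed limits (rad/s): [2.22, 2.22, 3.01, 3.01, 3.14, 3.14, 3.14].

## Interface

Orientations are given as a rotation vector (axis times angle).
In Python, from cell import arm gives the robot as it stands.
- The arm moves only by the tool carry_out, never from a script. Its argument "plan" is a list of rows, each a list of 5 numbers: the shift along the world's x, y, z in cm, then the turn about the world's z in rad, then the finger opening in cm, from 0 to 9.18. In form: [[tx, ty, tz, spin, fingers], ...]. A call has 1 to 20 rows; each row is the pose to reach, as a shift and turn from the pose measured when the call began; what a row does not reach only later rows make up. A row lasts 1/10 s, in which the tool goes at most 50 mm and 8.59 degrees, less where a joint would pass 70% of its speed; a pose out of reach is approached as far as the arm can. A call with a gripper value outside its range is refused whole. The fingers move at their own pace and stop on an object; "squeeze" is the grip in N (left out, the last holds). Time passes only in rows, so rows that repeat a pose let the fingers close. It gives the time, the measured TCP pose, the force and the opening at its end, in the units of the state.
- arm.observe(): the state, without advancing time (a new reading comes with each control period).
- arm.get_image(name): name is "scene" or "top"; returns (picture, depth): 420x560x3 uint8, red, green, blue; 420x560 float32, m along the optical axis (not along the pixel's ray), 0 where there is no reading.
- arm.get_calibration(name): a dict with "intrinsics" (3x3 intrinsics, pixels), "rvec" (rotation vector, rad) and "tvec" (3), from world to camera coordinates, as OpenCV has them. Camera axes: x right, y down, z forward; pixel columns grow to the right and rows downward; lengths in m; the calibration is good to about 2 mm. A picture is of the moment at which its call begins. get_calibration takes no time and is no camera call.
- arm.sign_off(): hands the job in, once; it reports no verdict.
The state is a dict: "clock": time; "joints": joint angles; "dq": joint speeds; "joint_efforts": joint torques, N m; "position": TCP position; "ee_rot": TCP orientation; "force": force on the tool from outside, world axes, zero at the start; "ft_torque": the same for the moment, N m; "width": opening from 0.0 (shut) to 1.0 (fully open).
Only numpy, scipy, OpenCV 4.12 (cv2) and the standard library are available. Lean on these libraries where they do the work, as an engineer would, in place of code of your own. Each camera call takes 0.05 s, during which the arm holds its last target. There are 200 camera calls.

## Working session

There is one attempt and no reset: what is moved stays moved. The work goes in short steps, Python scripts to look and compute and a tool call to move; the robot and the scene stay as the last step left them, time stands still between calls to the robot, and variables do not carry over. Pictures are saved under pics/ and viewed, about 8 in all and at most 12, crops included, and the job is handed in when it is done.

Besides the shell and the picture viewer there is one more tool, called after ">>>" by a JSON object that holds its "method" and its "body". carry_out: Moves the arm, as the interface text tells. Its arguments: {"type":"object","properties":{"plan":{"type":"array"},"squeeze":{"type":"number"}},"required":["plan"]}

```bash
mkdir -p pics; cat > h.py <<'E'
import numpy as np, cv2
from cell import arm
def cal(n):
    c=arm.get_calibration(n); R=cv2.Rodrigues(np.array(c["rvec"],float))[0]
    return np.array(c["intrinsics"],float),R,np.array(c["tvec"],float).ravel()
def cloud(n,d):
    K,R,t=cal(n); v,u=np.mgrid[:d.shape[0],:d.shape[1]]
    p=np.stack([(u-K[0,2])/K[0,0]*d,(v-K[1,2])/K[1,1]*d,d],-1)
    return (p-t)@R
def plane(n,uv,z):
    K,R,t=cal(n); uv=np.atleast_2d(uv).astype(float)
    r=np.c_[(uv-K[[0,1],[2,2]])/K[[0,1],[0,1]],np.ones(len(uv))]@R
    o=-R.T@t; return o+r*((z-o[2])/r[:,2])[:,None]
def grab(n,tag):
    im,d=arm.get_image(n); np.savez(f"{tag}.npz",im=im,d=d); cv2.imwrite(f"pics/{tag}.png",im[...,::-1]); return im,d
E
python3 - <<'E'
from h import *
for n in("scene","top"):
    im,d=grab(n,n+"0"); K,R,t=cal(n); print(n,-R.T@t,K[0,0],R[2])
print(arm.observe())
E
```

```text
scene [ 1.04052719 -0.80962607  1.02969121] 393.2560019968034 [-0.42142469  0.63332267 -0.64907906]
top [ 0.25222134 -0.00441739  1.31542357] 418.2629957891718 [ 0.18169423  0.00157491 -0.98335381]
{'clock': 0.1, 'joints': array([ 1.0613919 ,  0.435157  ,  0.02497348,  1.57398114, -0.01160867,
        1.13399052, -0.07512459]), 'dq': array([ 0.00065704, -0.00167917,  0.00078739, -0.00322287, -0.00017664,
        0.00042684, -0.00062027]), 'joint_efforts': array([ 4.08229200e-03, -6.69128966e+01,  9.88953710e-01, -3.15146434e+01,
       -6.03713770e-02,  3.74653889e-02,  1.00082966e-04]), 'position': array([ 0.24712063, -0.57368597,  0.29153074]), 'ee_rot': array([-3.07555382e+00, -6.34190828e-01,  6.22831094e-04]), 'force': array([-0.58968795, -0.52832845, -0.01321763]), 'ft_torque': array([ 0.04458671, -0.03755459, -0.00403415]), 'width': 0.9978178190477363}
```

View pics/scene0.png

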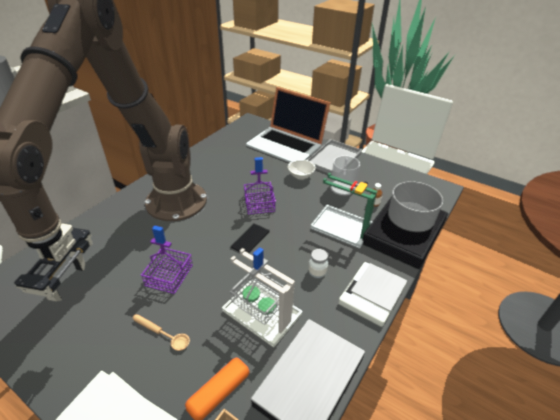

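View pics/top0.png

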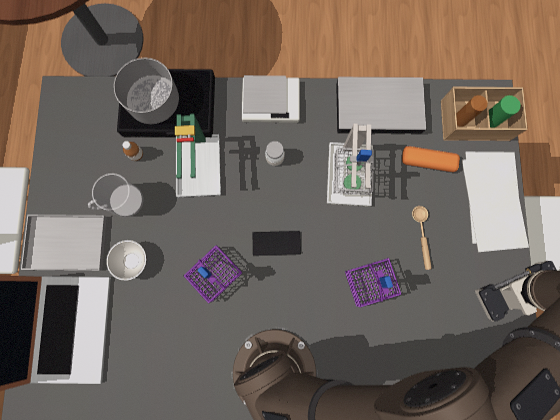

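The scene view shows the white stand with its basket around (258,290) and the green stand around (350,205). In the top view they are at about (350,170) and (187,150). Next I'll measure both forks and the blue tab.

```bash
cat > m.py <<'E'
from h import *
def fit(n,tag):
    f=np.load(tag+".npz"); im,d=f["im"],f["d"]; P=cloud(n,d); h=cv2.cvtColor(im,cv2.COLOR_RGB2HSV)
    H,S,V=[h[...,i].astype(int) for i in range(3)]; Z=P[...,2]; ok=d>0
    def rep(name,m):
        p=P[m]; 
        if len(p)<5: print(n,name,len(p)); return
        r=cv2.minAreaRect((p[:,:2]*1000).astype(np.float32)); print(n,name,len(p),"mean",p.mean(0).round(4),"rect",[np.round(x,1) for x in r],"z",np.percentile(p[:,2],[5,50,95]).round(3))
    g=(H>50)&(H<95)&(S>70)&ok&(P[...,0]>.5)
    rep("green prongs",g&(Z>.185)&(Z<.22)&(P[...,1]>.1))
    w=(S<60)&(V>110)&ok&(P[...,0]>.45)&(P[...,1]<-.05)&(P[...,1]>-.35)
    rep("white prongs",w&(Z>.185)&(Z<.215))
    rep("soak tray",w&(Z>.008)&(Z<.03)&(P[...,0]<.7))
    rep("drip tray",(S<60)&ok&(Z>.008)&(Z<.03)&(P[...,1]>.1)&(P[...,1]<.32)&(P[...,0]>.45)&(P[...,0]<.7)&(V>110))
    rep("blue tab",(H>105)&(H<125)&(S>120)&ok&(P[...,0]>.45)&(P[...,1]<-.05)&(Z>.2))
    rep("red",((H<6)|(H>174))&(S>150)&ok&(Z>.19)&(Z<.23)&(P[...,1]>.1)&(P[...,0]>.45))
    rep("yellow",(H>20)&(H<35)&(S>150)&ok&(Z>.19)&(Z<.23)&(P[...,1]>.1)&(P[...,0]>.45))
fit("top","top0"); fit("scene","scene0")
E
python3 m.py
python3 - <<'E'
import cv2,numpy as np
im=cv2.imread("pics/top0.png"); a=im[105:205,160:230]; b=im[115:215,315:385]
cv2.imwrite("pics/c1.png",np.hstack([cv2.resize(x,None,fx=5.5,fy=5.5,interpolation=2) for x in(a,b)]))
E
```

```text
top green prongs 441 mean [0.6351 0.2528 0.1982] rect [array([634.3, 253. ]), array([185.2,  50.1]), np.float64(3.4)] z [0.19  0.199 0.206]
top white prongs 649 mean [ 0.6125 -0.2347  0.1991] rect [array([ 609.7, -235. ]), array([ 61.4, 185.2]), np.float64(88.6)] z [0.191 0.199 0.208]
top soak tray 261 mean [ 0.5682 -0.2163  0.0156] rect [array([ 604.7, -235.7]), array([140.7, 197.7]), np.float64(87.0)] z [0.008 0.016 0.022]
top drip tray 292 mean [0.5911 0.2416 0.0142] rect [array([613. , 252.2]), array([166.1, 141.2]), np.float64(3.5)] z [0.008 0.015 0.021]
top blue tab 131 mean [ 0.5935 -0.2321  0.2531] rect [array([ 595.6, -234.1]), array([28.8, 14.9]), np.float64(87.6)] z [0.222 0.262 0.269]
top red 51 mean [0.6475 0.253  0.2109] rect [array([647.8, 252.9]), array([ 9.4, 43.7]), np.float64(3.4)] z [0.207 0.211 0.215]
top yellow 20 mean [0.671  0.2563 0.211 ] rect [array([674.9, 257. ]), array([42.5, 25.9]), np.float64(89.7)] z [0.208 0.211 0.215]
scene green prongs 244 mean [0.639  0.2675 0.1989] rect [array([562.5, 982.6]), array([ 183.1, 1531.4]), np.float64(5.9)] z [0.192 0.2   0.205]
scene white prongs 717 mean [ 0.6233 -0.241   0.1997] rect [array([ 612.2, -236.8]), array([ 63.4, 187.7]), np.float64(88.5)] z [0.191 0.2   0.208]
scene soak tray 435 mean [ 0.6004 -0.2631  0.0147] rect [array([ 608.9, -185.7]), array([245.1, 194.7]), np.float64(86.9)] z [0.008 0.016 0.022]
scene drip tray 384 mean [0.6028 0.2433 0.0136] rect [array([618.4, 234.1]), array([168.4, 175.7]), np.float64(3.7)] z [0.008 0.012 0.022]
scene blue tab 155 mean [ 0.6033 -0.242   0.2502] rect [array([ 601. , -237.1]), array([16.8, 31.1]), np.float64(1.8)] z [0.221 0.253 0.27 ]
scene red 15 mean [0.6511 0.2483 0.212 ] rect [array([650.7, 250.1]), array([ 6.9, 37.3]), np.float64(7.1)] z [0.206 0.213 0.215]
scene yellow 87 mean [0.6786 0.2498 0.2122] rect [array([676.1, 260.2]), array([31.3, 76.9]), np.float64(14.2)] z [0.205 0.213 0.216]
```

View pics/c1.png

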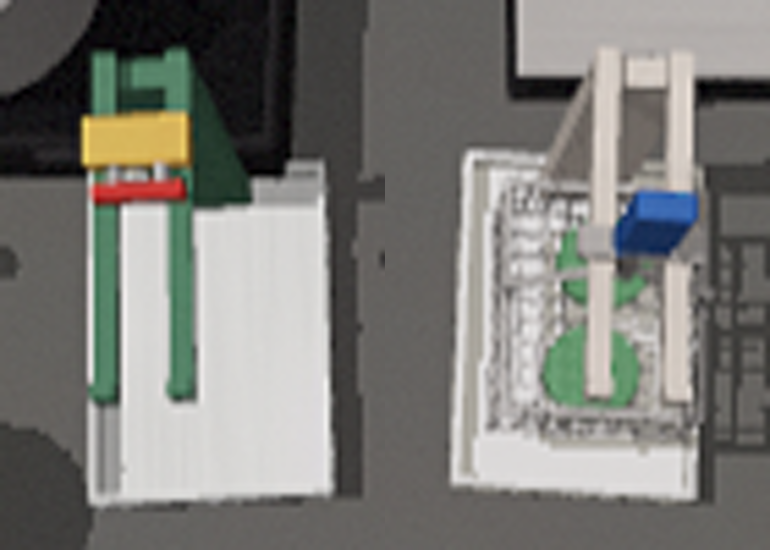

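The crop shows the green fork at left (prong columns 105 and 180, red pad at row 190, yellow block behind it) and the white fork at right, with the blue tab at (655,220). Now refining the tab and finding the obstacles on the transfer path.

```bash
python3 - <<'E'
from h import *
for n in("top","scene"):
    f=np.load(n+"0.npz"); im,d=f["im"],f["d"]; P=cloud(n,d); h=cv2.cvtColor(im,cv2.COLOR_RGB2HSV); H,S,V=[h[...,i].astype(int) for i in range(3)]; Z=P[...,2]
    b=(H>105)&(H<125)&(S>120)&(d>0)
    p=P[b&(Z>.262)&(P[...,0]>.45)]; r=cv2.minAreaRect((p[:,:2]*1000).astype(np.float32)); print(n,"tabtop",len(p),p.mean(0),r)
    u=(H>130)&(H<160)&(S>80)&(d>0)&(Z>.01)
    for s in(1,-1):
        q=P[u&(P[...,1]*s>0)]; print("purple",np.percentile(q,[1,99],axis=0).round(3).tolist())
        q=P[b&(Z>.08)&(P[...,1]*s>0)&(P[...,0]<.45)]; print(" tab",len(q),np.percentile(q,[1,99],axis=0).round(3).tolist() if len(q) else 0)
    if n=="top":
        q=P[(d>0)&(P[...,0]>.36)&(P[...,0]<.75)&(P[...,1]>-.2)&(P[...,1]<.2)&(Z>.03)&(Z<.3)]; print("between",np.percentile(q,[1,99],axis=0).round(3).tolist())
        q=P[(d>0)&(P[...,0]>.36)&(P[...,0]<.7)&(P[...,1]>.3)&(P[...,1]<.5)&(Z>.03)&(Z<.3)]; print("left",np.percentile(q,[1,99],axis=0).round(3).tolist())
E
```

```text
top tabtop 65 [ 0.5957005 -0.2340699  0.2668977] ((595.96875, -234.08154296875), (28.790996551513672, 13.960310935974121), 86.66647338867188)
purple [[-0.007, 0.11, 0.013], [0.934, 0.747, 0.16]]
 tab 460 [[-0.016, 0.174, 0.081], [0.296, 0.75, 0.22]]
purple [[0.193, -0.483, 0.013], [0.748, -0.218, 0.396]]
 tab 126 [[0.245, -0.482, 0.162], [0.279, -0.283, 0.393]]
between [[0.364, -0.199, 0.035], [0.686, 0.181, 0.134]]
left [[0.363, 0.306, 0.031], [0.686, 0.497, 0.199]]
scene tabtop 59 [ 0.60133444 -0.23848075  0.26736925] ((600.2877197265625, -236.69482421875), (29.965986251831055, 15.712837219238281), 85.59225463867188)
purple [[0.212, 0.105, 0.011], [0.367, 0.264, 0.162]]
 tab 150 [[-0.003, 0.173, 0.091], [0.3, 0.763, 0.22]]
purple [[0.202, -0.37, 0.012], [0.337, -0.22, 0.16]]
 tab 169 [[0.254, -0.305, 0.16], [0.283, -0.286, 0.221]]
```

>>> {"method": "carry_out", "body": {"plan": [[2,2,8,0.1,9],[5,5,10,0.25,9],[8,8,10,0.4,9],[11,11,10,0.54,9],[14.5,14,10,0.68,9],[18,17.5,10,0.82,9],[21.5,21,10,0.96,9],[25,24.5,10,1.08,9],[28,27.5,10,1.14,9],[31.5,30.5,10,1.14,9],[34.5,33,10,1.14,9],[35,33.7,10,1.14,9],[35,33.7,10,1.14,9],[35,33.7,10,1.14,9]]}}

```text
clock: 1.5
position: [0.5963, -0.238, 0.3912]
ee_rot: [-2.249, -2.192, 0.004]
force: [-0.6, -1.7, -0.4]
width: 0.981
```

Basket yaw is about -0.06 and the tab is at about (0.598, -0.235). I'll descend and grip.

>>> {"method": "carry_out", "body": {"plan": [[0.2,0.2,-2,-0.03,9],[0.2,0.3,-5,-0.03,9],[0.2,0.3,-7.5,-0.03,9],[0.2,0.3,-9,-0.03,9],[0.2,0.3,-9.6,-0.03,9],[0.2,0.3,-9.6,-0.03,9],[0.2,0.3,-9.6,-0.03,9]]}}

```text
clock: 2.2
position: [0.5982, -0.2359, 0.2963]
ee_rot: [2.283, 2.158, -0.003]
force: [-0.2, -0.5, -0.6]
width: 0.979
```

>>> {"method": "carry_out", "body": {"plan": [[0,0,0,0,6],[0,0,0,0,4],[0,0,0,0,2.6],[0,0,0,0,2],[0,0,0,0,1.6],[0,0,0,0,1],[0,0,0,0,0.5],[0,0,0,0,0.5],[0,0,0,0,0.5]], "squeeze": 50}}

```text
clock: 3.1
position: [0.5982, -0.2359, 0.2962]
ee_rot: [2.283, 2.158, -0.003]
force: [0.7, -1.0, -0.0]
width: 0.246
```

```bash
python3 - <<'E'
from h import *
o=arm.observe(); print(o["force"],o["ft_torque"],o["width"]*91.8,o["position"],o["ee_rot"])
im,d=grab("scene","s1"); cv2.imwrite("pics/s1c.png",cv2.resize(im[180:360,180:400,::-1],None,fx=3,fy=3))
E
```

```text
[ 0.74042438 -0.98217839 -0.0472831 ] [-0.03067562 -0.10214796 -0.05080447] 22.610065263414818 [ 0.59818455 -0.23589725  0.29624531] [ 2.28330627  2.15767002 -0.0033452 ]
```

View pics/s1c.png

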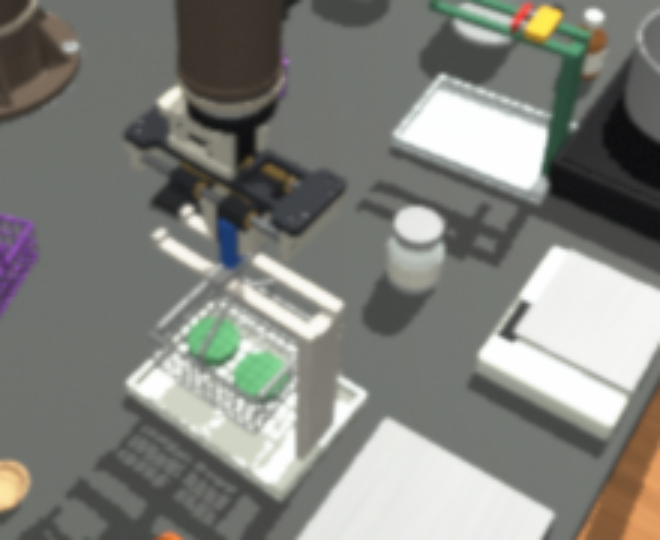

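The tab at (228,240) lies between the fingers, which are still closing (22.6 mm so far). I'll let them finish.

>>> {"method": "carry_out", "body": {"plan": [[0,0,0,0,0.5],[0,0,0,0,0.5],[0,0,0,0,0.5],[0,0,0,0,0.5],[0,0,0,0,0.5],[0,0,0,0,0.5]], "squeeze": 50}}

```text
clock: 3.75
position: [0.5983, -0.2359, 0.2963]
ee_rot: [2.283, 2.157, -0.003]
force: [1.5, -0.0, -1.2]
width: 0.171
```

>>> {"method": "carry_out", "body": {"plan": [[0,0,0.4,0,0.5],[0,0,0.9,0,0.5],[0,0,1.5,0,0.5],[0,0,2.1,0,0.5],[0,0,2.5,0,0.5],[0,0,2.5,0,0.5],[0,0,2.5,0,0.5]]}}

```text
clock: 4.45
position: [0.5983, -0.2359, 0.3213]
ee_rot: [2.283, 2.157, -0.003]
force: [-0.3, 0.0, -8.2]
width: 0.172
```

```bash
python3 - <<'E'
from h import *
o=arm.observe(); print(o["force"],o["ft_torque"],o["width"]*91.8,o["position"],o["ee_rot"])
im,d=grab("scene","s2"); cv2.imwrite("pics/s2c.png",cv2.resize(im[180:360,180:400,::-1],None,fx=3,fy=3))
E
```

```text
[-0.32783421  0.0226628  -8.1598313 ] [ 0.04427165 -0.05546788 -0.03737325] 15.765477963666099 [ 0.59828248 -0.23589361  0.32129601] [ 2.28309054  2.15747868 -0.00298535]
```

View pics/s2c.png

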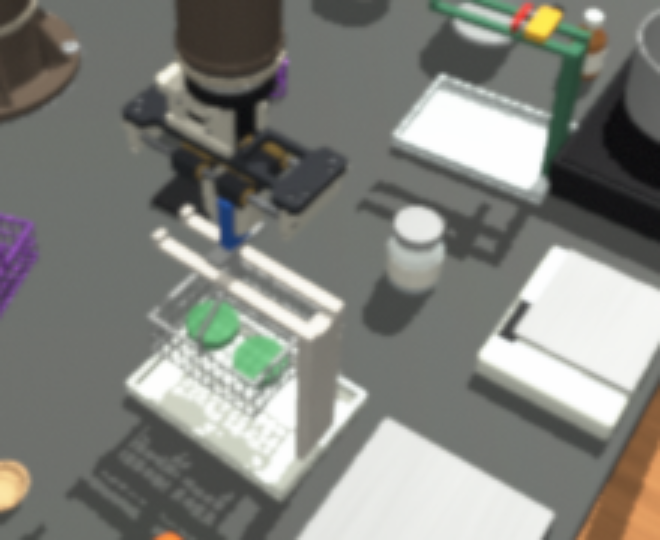

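The basket is lifted level and carries 8.2 N, with both discs inside. Sliding it out through the tips.

>>> {"method": "carry_out", "body": {"plan": [[-0.3,0,0,0,0.5],[-0.9,0,0,0,0.5],[-1.7,0,0,0,0.5],[-2.7,0.1,0,0,0.5],[-3.8,0.1,0,0,0.5],[-4.9,0.1,0,0,0.5],[-6,0.1,0,0,0.5],[-7.1,0.2,0,0,0.5],[-8.2,0.2,0,0,0.5],[-9.3,0.2,0,0,0.5],[-10.4,0.3,0,0,0.5],[-11.4,0.3,0,0,0.5],[-12.2,0.3,0,0,0.5],[-12.7,0.3,0,0,0.5],[-12.8,0.3,0,0,0.5],[-12.8,0.3,0,0,0.5]]}}

```text
clock: 6.1
position: [0.4703, -0.2329, 0.3212]
ee_rot: [2.283, 2.157, -0.003]
force: [0.0, -0.4, -7.5]
width: 0.17
```

>>> {"method": "carry_out", "body": {"plan": [[0,0.4,0,0,0.5],[0,1.2,0,0,0.5],[0,2.4,0,0.01,0.5],[0,3.8,0,0.01,0.5],[0,5.4,0,0.02,0.5],[0,7,0,0.02,0.5],[0,8.6,0,0.03,0.5],[0,10.2,0,0.03,0.5],[0,11.8,0,0.03,0.5],[0,13.4,0,0.04,0.5],[0,15,0,0.04,0.5],[0,16.6,0,0.05,0.5],[0,18.2,0,0.05,0.5],[0,19.6,0,0.06,0.5],[0,20.9,0,0.06,0.5],[0,22,0,0.06,0.5],[0,22.7,0,0.06,0.5],[0,23,0,0.06,0.5],[0,23,0,0.06,0.5]]}}

```text
clock: 8.0
position: [0.4704, -0.0028, 0.3212]
ee_rot: [2.217, 2.225, -0.003]
force: [-0.0, -0.3, -7.4]
width: 0.17
```

>>> {"method": "carry_out", "body": {"plan": [[0,0.4,0,0,0.5],[0,1.2,0,0,0.5],[0,2.4,0,0.01,0.5],[0,3.8,0,0.01,0.5],[0,5.4,0,0.02,0.5],[0,7,0,0.02,0.5],[0,8.6,0,0.03,0.5],[0,10.2,0,0.03,0.5],[0,11.8,0,0.03,0.5],[0,13.4,0,0.04,0.5],[0,15,0,0.04,0.5],[0,16.6,0,0.05,0.5],[0,18.2,0,0.05,0.5],[0,19.8,0,0.055,0.5],[0,21.4,0,0.055,0.5],[0,22.8,0,0.055,0.5],[0,23.8,0,0.055,0.5],[0,24.4,0,0.055,0.5],[0,24.6,0,0.055,0.5],[0,24.6,0,0.055,0.5]]}}

```text
clock: 10.0
position: [0.4704, 0.243, 0.3211]
ee_rot: [2.155, 2.285, -0.004]
force: [-0.3, -0.1, -7.3]
width: 0.175
```

```bash
python3 - <<'E'
from h import *
o=arm.observe(); print(o["force"],o["ft_torque"],o["width"]*91.8,o["position"],o["ee_rot"])
im,d=grab("top","t3"); im,d=grab("scene","s3"); cv2.imwrite("pics/s3c.png",cv2.resize(im[130:310,210:430,::-1],None,fx=3.5,fy=3.3))
# bar (grey) & tab from clouds
for n,t in(("top","t3"),("scene","s3")):
    f=np.load(t+".npz"); im,d=f["im"],f["d"]; P=cloud(n,d); h=cv2.cvtColor(im,cv2.COLOR_RGB2HSV); H,S,V=[h[...,i].astype(int) for i in range(3)]; Z=P[...,2]
    for nm,m in(("tab",(H>105)&(H<125)&(S>120)&(Z>.22)),("bar",(S<60)&(Z>.21)&(Z<.242)),("prongs",(H>50)&(H<95)&(S>70)&(Z>.19)&(Z<.21)&(P[...,0]>.52)&(P[...,0]<.74))):
        p=P[m&(d>0)&(P[...,0]>.4)&(P[...,1]>.15)&(P[...,1]<.33)]
        if len(p)>4: print(n,nm,len(p),p.mean(0).round(4),cv2.minAreaRect((p[:,:2]*1000).astype(np.float32)),np.percentile(p[:,2],[2,98]).round(3))
E
```

```text
[-0.28843599 -0.14130011 -7.32580191] [ 0.02338118 -0.07622347  0.04339484] 16.075360644912053 [0.47041521 0.24299831 0.32108389] [ 2.15481978  2.28508529 -0.00363719]
top prongs 301 [0.6484 0.2464 0.1986] ((634.0291137695312, 252.8180389404297), (183.31932067871094, 48.95661544799805), 3.2222132682800293) [0.191 0.208]
scene tab 63 [0.4734 0.2309 0.275 ] ((475.0849304199219, 228.7955322265625), (16.001712799072266, 47.86955261230469), 21.160764694213867) [0.24 0.32]
scene bar 51 [0.483  0.2348 0.2292] ((559.2353515625, 255.95999145507812), (196.84593200683594, 65.34329986572266), 9.730854988098145) [0.211 0.239]
scene prongs 232 [0.6393 0.2496 0.1995] ((637.41357421875, 251.06336975097656), (184.890380859375, 57.53694534301758), 2.5318737030029297) [0.191 0.207]
```

View pics/s3c.png

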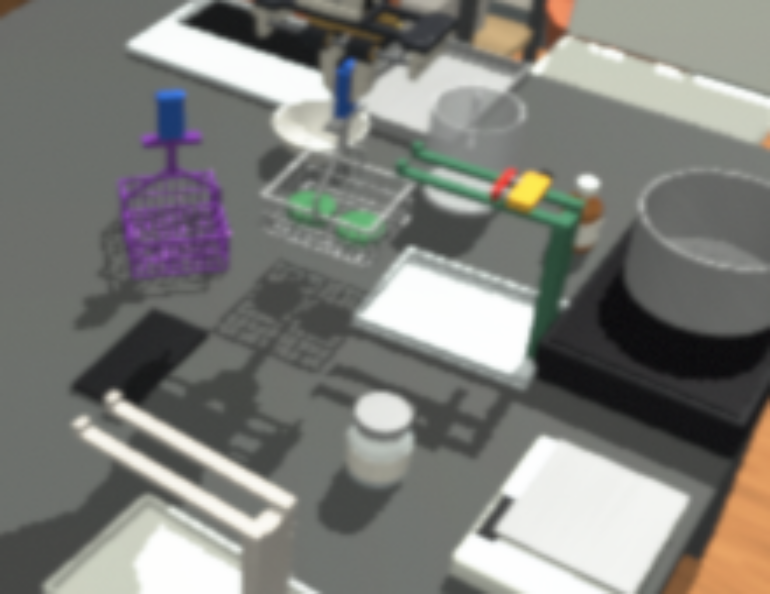

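The basket hangs level in front of the green fork (tips at about (410,155) in the crop, red pad at (503,183)), and the tool's yaw matches the fork's. I'll go in over the upturned tips, then lower.

>>> {"method": "carry_out", "body": {"plan": [[0.3,0,0,0,0.5],[0.9,0,0,0,0.5],[1.7,0.1,0,0,0.5],[2.7,0.15,0,0,0.5],[3.7,0.2,0,0,0.5],[4.7,0.25,0,0,0.5],[5.7,0.3,0,0,0.5],[6.7,0.35,0,0,0.5],[7.7,0.4,0,0,0.5],[8.7,0.45,0,0,0.5],[9.7,0.5,0,0,0.5],[10.6,0.55,0,0,0.5],[11.3,0.6,0,0,0.5],[11.8,0.65,0,0,0.5],[12,0.65,0,0,0.5],[12,0.65,0,0,0.5]]}}

```text
clock: 11.7
position: [0.5906, 0.249, 0.321]
ee_rot: [2.156, 2.284, -0.004]
force: [-0.1, 1.0, -7.1]
width: 0.173
```

>>> {"method": "carry_out", "body": {"plan": [[0,0,-0.4,0,0.5],[0,0,-0.9,0,0.5],[0,0,-1.4,0,0.5],[0,0,-1.8,0,0.5],[0,0,-2.1,0,0.5],[0,0,-2.3,0,0.5],[0,0,-2.3,0,0.5]]}}

```text
clock: 12.4
position: [0.5905, 0.2489, 0.2977]
ee_rot: [2.156, 2.284, -0.005]
force: [0.1, -0.5, -7.7]
width: 0.171
```

```bash
python3 - <<'E'
from h import *
o=arm.observe(); print(o["force"],o["ft_torque"],o["width"]*91.8,o["position"],o["ee_rot"])
im,d=grab("scene","s4"); cv2.imwrite("pics/s4c.png",cv2.resize(im[150:260,270:405,::-1],None,fx=5.5,fy=5.4,interpolation=2))
E
```

```text
[ 0.06233946 -0.53044167 -7.7330793 ] [-0.00738088 -0.07875173 -0.00916595] 15.679921544599422 [0.59050657 0.24890192 0.29766392] [ 2.15588604  2.28425298 -0.00481156]
```

View pics/s4c.png

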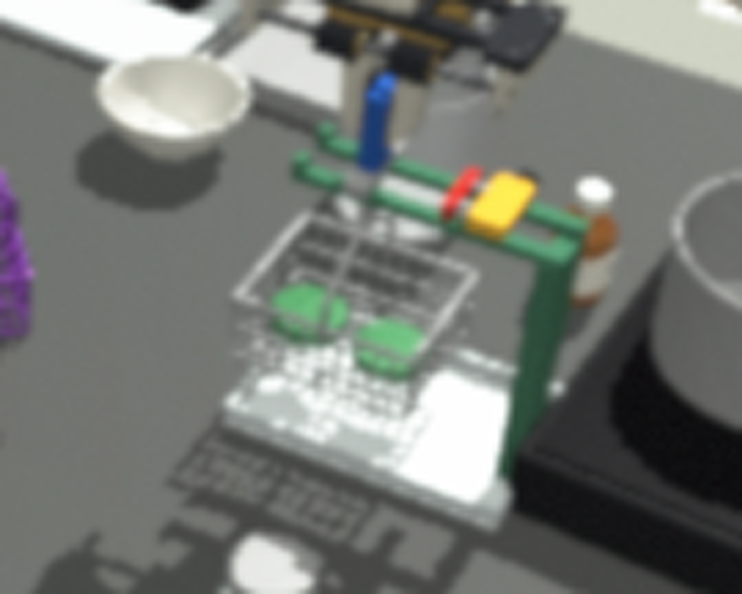

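The bar (365,185 in the crop) is between the prongs' upturns and the bumper, just above the prongs and still fully carried. I'll lower until the load comes off.

>>> {"method": "carry_out", "body": {"plan": [[0,0,-0.05,0,0.5],[0,0,-0.1,0,0.5],[0,0,-0.13,0,0.5],[0,0,-0.13,0,0.5]]}}

```text
clock: 12.85
position: [0.5906, 0.249, 0.2966]
ee_rot: [2.156, 2.284, -0.004]
force: [-0.5, 0.9, -7.8]
width: 0.172
```

>>> {"method": "carry_out", "body": {"plan": [[0,0,-0.03,0,0.5],[0,0,-0.06,0,0.5],[0,0,-0.06,0,0.5]]}}

```text
clock: 13.15
position: [0.5906, 0.249, 0.2963]
ee_rot: [2.156, 2.284, -0.004]
force: [-0.6, -1.4, -4.2]
width: 0.175
```

>>> {"method": "carry_out", "body": {"plan": [[0,0,-0.03,0,0.5],[0,0,-0.05,0,0.5],[0,0,-0.05,0,0.5]]}}

```text
clock: 13.45
position: [0.5906, 0.249, 0.2963]
ee_rot: [2.156, 2.284, -0.003]
force: [-2.5, -1.9, 0.9]
width: 0.17
```

The prongs now take the load. Sliding toward the bumper.

>>> {"method": "carry_out", "body": {"plan": [[0.2,0,0,0,0.5],[0.5,0.03,0,0,0.5],[0.9,0.05,0,0,0.5],[1.3,0.07,0,0,0.5],[1.7,0.1,0,0,0.5],[2.1,0.12,0,0,0.5],[2.5,0.14,0,0,0.5],[2.9,0.16,0,0,0.5],[3.2,0.18,0,0,0.5],[3.5,0.2,0,0,0.5],[3.6,0.2,0,0,0.5],[3.6,0.2,0,0,0.5]]}}

```text
clock: 14.65
position: [0.6269, 0.251, 0.2963]
ee_rot: [2.156, 2.284, -0.003]
force: [-2.0, 0.2, -1.4]
width: 0.172
```

>>> {"method": "carry_out", "body": {"plan": [[0.1,0,0,0,0.5],[0.2,0.01,0,0,0.5],[0.3,0.02,0,0,0.5],[0.3,0.02,0,0,0.5]]}}

```text
clock: 15.05
position: [0.6301, 0.2512, 0.2963]
ee_rot: [2.156, 2.283, -0.002]
force: [-2.0, -0.4, -2.5]
width: 0.169
```

>>> {"method": "carry_out", "body": {"plan": [[0.1,0,0,0,0.5],[0.2,0.01,0,0,0.5],[0.3,0.02,0,0,0.5],[0.3,0.02,0,0,0.5]]}}

```text
clock: 15.45
position: [0.6333, 0.2513, 0.2964]
ee_rot: [2.156, 2.283, -0.002]
force: [-1.3, -0.5, -2.3]
width: 0.167
```

>>> {"method": "carry_out", "body": {"plan": [[0.1,0,0,0,0.5],[0.2,0.01,0,0,0.5],[0.2,0.01,0,0,0.5]]}}

```text
clock: 15.75
position: [0.6355, 0.2514, 0.2964]
ee_rot: [2.156, 2.283, -0.002]
force: [-2.6, -0.3, -2.3]
width: 0.173
```

>>> {"method": "carry_out", "body": {"plan": [[0.1,0,0,0,0.5],[0.2,0.01,0,0,0.5],[0.2,0.01,0,0,0.5]]}}

```text
clock: 16.05
position: [0.6376, 0.2515, 0.2964]
ee_rot: [2.156, 2.283, -0.002]
force: [-2.4, 0.1, -0.9]
width: 0.173
```

>>> {"method": "carry_out", "body": {"plan": [[0.1,0,0,0,0.5],[0.2,0.01,0,0,0.5],[0.2,0.01,0,0,0.5]]}}

```text
clock: 16.35
position: [0.6392, 0.2516, 0.2963]
ee_rot: [2.156, 2.283, -0.003]
force: [-5.7, -0.5, 0.6]
width: 0.17
```

```bash
python3 - <<'E'
from h import *
o=arm.observe(); print(o["force"],o["ft_torque"],o["position"])
im,d=grab("scene","s5"); cv2.imwrite("pics/s5c.png",cv2.resize(im[160:240,310:400,::-1],None,fx=8,fy=7,interpolation=2))
E
```

```text
[-5.68875667 -0.46373498  0.59692173] [-0.05522742  1.25098292 -0.01353571] [0.63917237 0.25164051 0.29632435]
```

View pics/s5c.png

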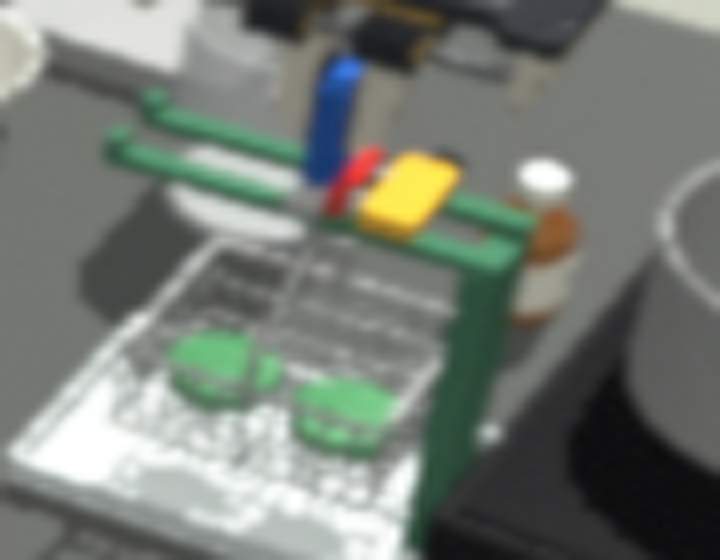

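The bar at (315,195) has met the red pad at (350,180), and the force in x went from -2 to -5.7 N. I'll press about 2–3 mm more and hold.

>>> {"method": "carry_out", "body": {"plan": [[0.1,0.005,0,0,0.5],[0.2,0.01,0,0,0.5],[0.2,0.01,0,0,0.5]]}}

```text
clock: 16.7
position: [0.6403, 0.2517, 0.2963]
ee_rot: [2.156, 2.284, -0.006]
force: [-7.3, -2.2, 2.3]
width: 0.174
```

>>> {"method": "carry_out", "body": {"plan": [[0.1,0.005,0,0,0.5],[0.1,0.005,0,0,0.5],[0.1,0.005,0,0,0.5],[0.1,0.005,0,0,0.5]]}}

```text
clock: 17.1
position: [0.6405, 0.2518, 0.2964]
ee_rot: [-2.155, -2.285, 0.009]
force: [-6.6, -1.3, 1.5]
width: 0.169
```

>>> {"method": "carry_out", "body": {"plan": [[0.15,0.01,0,0,0.5],[0.3,0.015,0,0,0.5],[0.35,0.02,0,0,0.5],[0.35,0.02,0,0,0.5],[0.35,0.02,0,0,0.5]]}}

```text
clock: 17.6
position: [0.6425, 0.252, 0.2963]
ee_rot: [-2.154, -2.284, 0.013]
force: [-10.3, -2.5, 3.2]
width: 0.17
```

```bash
python3 - <<'E'
from h import *
o=arm.observe(); print(o["force"],o["ft_torque"],o["position"])
def red(n,t):
    f=np.load(t+".npz"); im,d=f["im"],f["d"]; P=cloud(n,d); h=cv2.cvtColor(im,cv2.COLOR_RGB2HSV); H,S,V=[h[...,i].astype(int) for i in range(3)]; Z=P[...,2]
    for nm,m in(("red",((H<8)|(H>172))&(S>130)),("yel",(H>20)&(H<35)&(S>150))):
        m=m&(d>0)&(Z>.2)&(Z<.22)&(P[...,1]>.2)&(P[...,1]<.3)&(P[...,0]>.6)
        v,u=np.nonzero(m); print(t,nm,m.sum(),u.mean().round(2),v.mean().round(2),(P[m][:,0]-.056*P[m][:,1]).mean().round(4))
grab("scene","s6"); red("scene","scene0"); red("scene","s5"); red("scene","s6")
E
```

```text
[-10.34437934  -2.54665811   3.24062685] [-0.39846924  2.37923591 -0.04055238] [0.64245043 0.25198746 0.29634513]
scene0 red 23 353.39 184.52 0.6357
scene0 yel 85 360.54 187.75 0.6649
s5 red 22 353.68 184.95 0.6381
s5 yel 85 360.66 187.69 0.6649
s6 red 25 354.52 185.04 0.6409
s6 yel 85 360.6 187.76 0.6649
```

The bumper has given about 4–5 mm (pad shift in the pictures, force about 8 N net of friction). I'll hold for a second, then ease back to light contact.

>>> {"method": "carry_out", "body": {"plan": [[0.2,0,0,0,0.5],[0.2,0,0,0,0.5],[0.2,0,0,0,0.5],[0.2,0,0,0,0.5],[0.2,0,0,0,0.5],[0.2,0,0,0,0.5],[0.2,0,0,0,0.5],[0.2,0,0,0,0.5],[0.2,0,0,0,0.5],[0.2,0,0,0,0.5],[0.2,0,0,0,0.5],[0.2,0,0,0,0.5]]}}

```text
clock: 18.85
position: [0.6428, 0.2521, 0.2964]
ee_rot: [-2.151, -2.284, 0.018]
force: [-10.4, -2.3, 3.0]
width: 0.173
```

>>> {"method": "carry_out", "body": {"plan": [[0.1,0,0,0,0.5],[0,0,0,0,0.5],[-0.1,0,0,0,0.5],[-0.2,-0.01,0,0,0.5],[-0.2,-0.01,0,0,0.5],[-0.2,-0.01,0,0,0.5]]}}

```text
clock: 19.45
position: [0.6411, 0.2519, 0.2964]
ee_rot: [-2.152, -2.284, 0.017]
force: [-1.7, 0.3, -2.8]
width: 0.175
```

>>> {"method": "carry_out", "body": {"plan": [[-0.05,0,0,0,0.5],[-0.1,0,0,0,0.5],[-0.15,-0.01,0,0,0.5],[-0.15,-0.01,0,0,0.5],[-0.15,-0.01,0,0,0.5]]}}

```text
clock: 19.95
position: [0.6398, 0.2518, 0.2964]
ee_rot: [-2.152, -2.284, 0.017]
force: [0.4, 1.4, -4.1]
width: 0.172
```

```bash
python3 - <<'E'
from h import *
o=arm.observe(); print(o["force"],o["ft_torque"],o["position"],o["ee_rot"],cv2.Rodrigues(o["ee_rot"])[0][:,2])
E
```

```text
[ 0.44951099  1.40420791 -4.05360254] [ 0.32236811 -0.35014932 -0.10485455] [0.63975132 0.25182465 0.29640235] [-2.15196853 -2.28383566  0.01678778] [-0.00993924 -0.00533557 -0.99993637]
```

Only about 1 mm of light spring contact remains. Letting go.

>>> {"method": "carry_out", "body": {"plan": [[0,0,-0.02,0,1.7],[0,0,-0.02,0,2],[0,0,-0.02,0,2.5],[0,0,-0.02,0,3.5],[0,0,-0.02,0,4.5],[0,0,-0.02,0,5],[0,0,-0.02,0,5],[0,0,-0.02,0,5]], "squeeze": 10}}

```text
clock: 20.75
position: [0.6397, 0.2518, 0.2962]
ee_rot: [-2.152, -2.284, 0.017]
force: [-0.2, -0.2, -0.9]
width: 0.545
```

```bash
python3 - <<'E'
from h import *
o=arm.observe(); print(o["force"],o["width"]*91.8,o["position"])
im,d=grab("scene","s7"); cv2.imwrite("pics/s7c.png",cv2.resize(im[160:240,310:400,::-1],None,fx=8,fy=7,interpolation=2))
E
```

```text
[-0.22021846 -0.18003353 -0.86908464] 50.0657001559254 [0.63973431 0.25182834 0.29620722]
```

View pics/s7c.png

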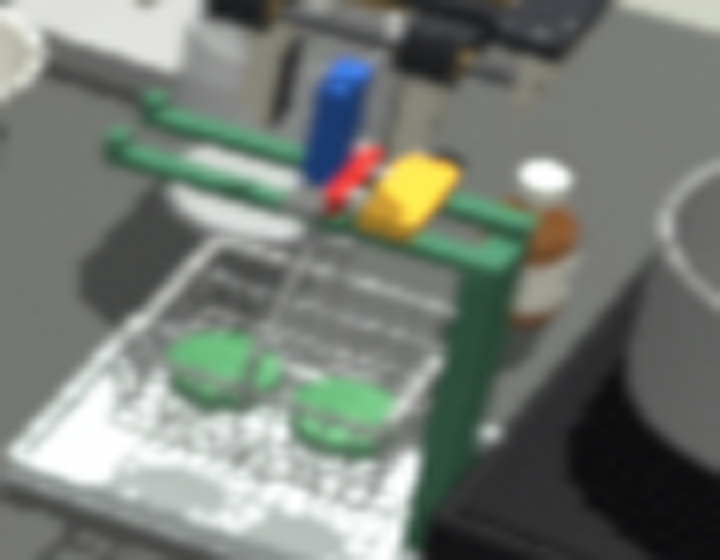

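The fingers are clear of the tab (335,120). The basket hangs with its bar against the red pad at (350,180). I'll withdraw straight up.

>>> {"method": "carry_out", "body": {"plan": [[0,0,0.5,0,5],[0,0,1.5,0,5],[0,0,3,0,5],[0,0,5,0,5],[0,0,7,0,5],[0,0,9,0,5],[0,0,11,0,5],[0,0,12,0,5],[0,0,12,0,5],[0,0,12,0,5],[0,0,12,0,5],[0,0,12,0,5]]}}

```text
clock: 22.0
position: [0.6396, 0.2516, 0.4151]
ee_rot: [-2.152, -2.283, 0.019]
force: [-0.9, 0.7, 0.8]
width: 0.546
```

```bash
python3 - <<'E'
from h import *
o=arm.observe(); print(o["clock"],o["force"],o["position"])
im,d=grab("scene","s8")
a=cv2.resize(im[160:240,310:400,::-1],None,fx=6,fy=6,interpolation=2); cv2.imwrite("pics/s8c.png",a)
for t in("s7","s8"):
    f=np.load(t+".npz"); im,d=f["im"],f["d"]; P=cloud("scene",d); h=cv2.cvtColor(im,cv2.COLOR_RGB2HSV); H,S=h[...,0].astype(int),h[...,1]
    m=(H>105)&(H<125)&(S>120)&(d>0)&(P[...,0]>.6)&(P[...,1]>.2)&(P[...,1]<.3)&(P[...,2]>.24)&(P[...,2]<.275); print(t,P[m&(P[...,2]>.262)].mean(0),np.percentile(P[m][:,2],98))
E
```

```text
22.0 [-0.9499746   0.6605292   0.79434967] [0.63960644 0.25162019 0.41512695]
s7 [0.64174931 0.24762151 0.26699447] 0.27069631290753726
s8 [0.64161625 0.24658525 0.26772297] 0.27166704331000013
```

View pics/s8c.png

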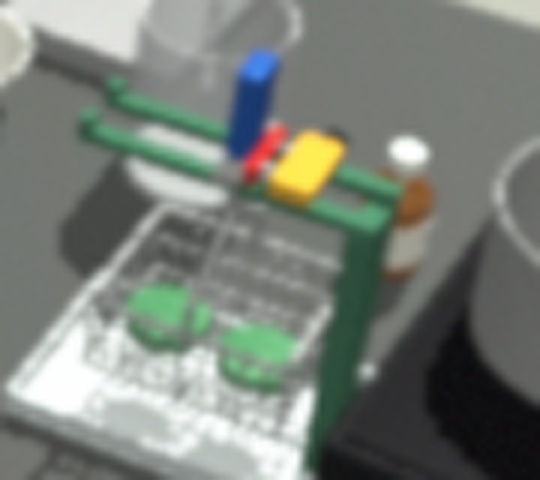

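The basket hangs level and at rest, its bar at (235,172) touching the red pad at (265,152). Both discs are inside and the arm is clear. Handing in.

```bash
python3 -c "
from cell import arm
print(arm.sign_off())"
```

```text
the job is handed in; nothing more can be done
None
```

The basket now hangs on the green drip stand's fork, against the red bumper, and I handed the job in at about 22 s of the 72 s allowed. `sign_off` gives no verdict, so the result rests on my own checks.

- **Move:** I gripped the blue tab, lifted the basket 25 mm off the white fork and slid it out over the upturned tips. I carried it across level, set it on the green prongs and slid it square into the bumper.
- **Pressing:** I pressed until the wrist read 10.4 N, including about 2 N of friction. From the force and the shift of the red pad in the pictures, the bumper gave about 4–5 mm of its 10 mm. I held that for over a second, eased back to about 1 mm of contact, and let go.
- **Last checks:** The basket hung level and at rest. The tab stayed within about 1 mm between letting go and backing off, the bar was at the red pad, and both discs were inside. The gripper was clear, 12 cm higher. I saw no bystander disturbed in the views I took, but I did not check each one.
- **Less certain:**
  - The bumper figures are estimates. The pad measurement is noisy, and the tool tilted about 0.01 rad while pressing, so the exact deflection could be off by about a millimetre.
  - Two yaw readings of the basket differed by 1–2 degrees at pickup, which caused no trouble.

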